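# Right the toppled disc punch against the backstop

### The job

The black-headed disc punch has fallen over on the pale mat in front of the white steel backstop. Stand it up again: keep its foot down on the worktop and brace it at the backstop, and push its head up and over towards the backstop until the punch stands upright by itself, close against the backstop. Leave the steel pellet die that stands beside it undisturbed.

Things in the scene. Friction and masses are not known exactly. Their poses are not given: they have to be found in the camera images.
- punch_head (a point): Centre of the round black head (40 mm diameter, 26 mm long) of the disc punch, the place to grip; on the axis, 98 mm from the foot's flat end. Steel hand tool, 0.38 kg, 111 mm long; its shaft narrows from 32 mm at the foot to 22 mm below the head. z axis: from foot to head. At first it lies with its head towards the robot, this point 20 mm above the worktop.
- punch_foot (a point): Centre of the flat end of the punch's foot (a cylinder 32 mm in diameter, 30 mm long), on which it must stand; z axis as for punch_head. At the start it faces the backstop, 35 to 75 mm away, the punch up to 15 degrees off square to it.
- backstop_face (a point): Middle of the front face's lower edge, at worktop height, of the backstop: white steel upstand fixed to the bench, 380 mm long, 70 mm high, 8 mm thick; a blue edge strip on top reaches 76 mm and stands 2 mm proud. x axis: square to the face, into the backstop, away from the robot; y along the face; z up. The face is the plane x = 0.
- die_centre (a point): Centre, half-way up, of the pellet die: a loose all-steel bystander, 49 mm in diameter and 68 mm high with a small plunger knob on top, which stands upright in front of the backstop about 160 to 220 mm to one side of the punch's foot.
Things that resemble listed ones, but are neither listed nor needed, are in the scene too. Leave any blue or brown look-alike of the part that bears punch_head alone.

How it is judged (in metres and radians):
On the way:
1. the punch is half raised (20 to 65 degrees from upright) with its foot down on the worktop and at the backstop (foot centre less than 40 mm from the face and 35 mm from the worktop) (angle between punch_head's own z axis and vertical between 0.35 and 1.13 rad and x of punch_foot in the frame of backstop_face above -0.04 m and height (world z) of punch_foot below 0.035 m), for 0.1 s.
At the end, for the whole second after the job is handed in: The punch stands at rest on its foot on the worktop, within 10 degrees of upright, in front of the backstop with the gap between foot and face at most 20 mm; the pellet die still stands where it was (angle between punch_head's own z axis and vertical below 0.17 rad and height (world z) of punch_foot below 0.008 m and x of punch_foot in the frame of backstop_face between -0.036 and 0 m and y of punch_foot in the frame of backstop_face between -0.19 and 0.19 m and linear speed of punch below 0.02 m/s); the robot touches nothing.
It fails at once if the punch is lifted clear of the worktop (foot centre more than 45 mm up) (height (world z) of punch_foot above 0.045 m).
It fails at once if the pellet die is shifted more than 20 mm or tipped (distance of die_centre from where it was at the start of the episode above 0.02 m or angle between die_centre's own z axis and vertical above 0.3 rad).
It also fails if it takes over 38 s, if anything falls off the work surface, if the arm or the gripper's body presses on something with over 40 N, if the wrist force passes 120 N, or if a joint passes its speed limit or range.

### The arm

A 7-joint arm with a two-finger parallel gripper is mounted at the origin on a cart in front of the work surface, level with it; the furniture and walls round the work are solid. World frame = base frame: x ahead of the robot, y to its left, z up, the work surface at z = 0. Lengths are in m, angles in degrees, forces in N, time in s.
With the tool pointing down it reaches from about 0.425 to 0.875 m from the base axis. Payload 4.7 kg.
Tool frame: the origin (TCP) lies on the centre line of the jaws, within the pads' length; the fingertips stand 19 mm ahead of it and the grasp point (between the pads) is the TCP; z points along the fingers, y is the line along which they close (so a half turn about z gives the same grasp; the last joint's range is limited). The gripper opens to 87 mm and grips with 3 to 60 N. Pads are 19 mm wide; open, the fingers measure 117 mm over their backs; the gripper's body (75 mm by 190 mm) begins 51 mm behind the grasp point.
Start: joints at [72.771, 18.392, -4.016, 83.108, 1.295, 78.541, -3.26], TCP at [0.201, -0.618, 0.242] pointing down, gripper open.
Joint ranges: [-163.93, 163.93], [-17.29, 119.83], [-79.2, 71.16], [3.27, 140.29], [-89.18, 269.18], [5.43, 117.66], [-154.24, 154.24]. Speed limits (degrees/s): [147.25, 147.25, 180, 180, 180, 180, 180].

### API

Orientations are given as [roll, pitch, yaw] about the fixed x, y, z axes, in that order (R = Rz(yaw) Ry(pitch) Rx(roll)).
In Python, from cell import env, imaging gives the robot as it stands.
- The arm moves only by the shell command python3 -m crank 'ROWS' [OPENING] [FORCE]. ROWS is JSON, a list of rows, each an object of numbers: "x", "y", "z": the shift along the tool's x, y, z in m; "turn": the turn about the tool's z in rad. In form: [{"x": .., "y": .., "z": .., "turn": ..}, ...]. A call has 1 to 12 rows; each row is the pose to reach, as a shift and turn from the pose commanded when the call began, along the tool's axes at that moment; what a row does not reach only later rows make up. A row lasts 1/8 s, in which the tool goes at most 62.5 mm and 10.7 degrees, less where a joint would pass 70% of its speed; a pose out of reach is approached as far as the arm can. A call with a gripper value outside its range is refused whole. OPENING is the finger opening in m, from 0 to 0.087, set as the call begins (- or left out, the last holds). The fingers move at their own pace and stop on an object; FORCE is the grip in N (left out, the last holds). Time passes only in rows, so rows that repeat a pose let the fingers close. It gives the time, the measured TCP pose, the force, the opening and the grip force at its end, in the units of the state.
- env.get_obs(): the state, without advancing time (a new reading comes with each control period).
- imaging.read_camera(name): name is "scene" or "top" or "wrist"; returns the picture (384x512x3 uint8, red, green, blue); there is no depth.
- imaging.get_calibration(name): a dict with "camera_matrix" (3x3 intrinsics, pixels), "k1" (the pictures are not rectified: a ray, as slopes to the right and down, at radius r is drawn at 1 + k1 r^2 times it, then the intrinsics apply), "position" and "attitude" of the camera in the world. Camera axes: x right, y up, looking along -z (the intrinsics and any distortion apply to the point x, -y, -z); pixel columns grow to the right and rows downward; lengths in m; the calibration is good to about 2 mm. A picture is of the moment at which its call begins: read the wrist's pose just before it. get_calibration takes no time and is no camera call; for the wrist camera it gives the pose at the moment of the call.
- env.sign_off(): hands the job in; it is judged then, once.
The state is a dict: "time_s": time; "qpos": joint angles; "joint_velocities": joint speeds; "effort": joint torques, N m; "tool_pos": TCP position; "tool_rot": TCP orientation; "force": force on the tool from outside, world axes, zero at the start; "wrist_torque": the same for the moment, N m; "grip_width": finger opening in m; "grasp_force": force on a finger pad.
Only numpy, scipy, OpenCV 4.12 (cv2) and the standard library are available. Lean on these libraries where they do the work, as an engineer would, in place of code of your own. Each camera call takes 0.05 s, during which the arm holds its last target. There are 200 camera calls.

## Working session

There is one attempt and no reset: what is moved stays moved. The work goes in short steps, Python scripts to look and compute and a shell command to move; the robot and the scene stay as the last step left them, time stands still between calls to the robot, and variables do not carry over. Pictures are saved under pics/ and viewed, at most 10 in all, crops included, and the job is handed in when it is done.

```bash
mkdir -p pics; ls
python3 - <<'E'
from cell import env, imaging
import cv2,numpy as np
o=env.get_obs(); print(o['time_s'],o['tool_pos'],o['tool_rot'])
ims=[]
for n in ("scene","top"):
    im=imaging.read_camera(n); cv2.imwrite(f"pics/{n}0.png",im[:,:,::-1]); 
    c=imaging.get_calibration(n); print(n,c)
    print(im.shape)
E
```

```text
pics
0.0 [ 0.2010334  -0.61757909  0.24046128] [-1.79890424e+02  7.46561680e-03  1.80377550e+01]
scene {'camera_matrix': array([[470.00265509,   0.        , 259.83884885],
       [  0.        , 470.00265509, 192.95461449],
       [  0.        ,   0.        ,   1.        ]]), 'k1': 0.0465259110807483, 'position': array([0.01078605, 0.47506477, 0.53979185]), 'attitude': array([  55.94072179,   -0.33478485, -131.15783796])}
(384, 512, 3)
top {'camera_matrix': array([[453.75962268,   0.        , 256.81204114],
       [  0.        , 453.75962268, 190.01244898],
       [  0.        ,   0.        ,   1.        ]]), 'k1': -0.09777354158049281, 'position': array([0.40956331, 0.01342307, 0.90089572]), 'attitude': array([  9.49326468,   0.77013518, -91.56711152])}
(384, 512, 3)
```

View pics/scene0.png

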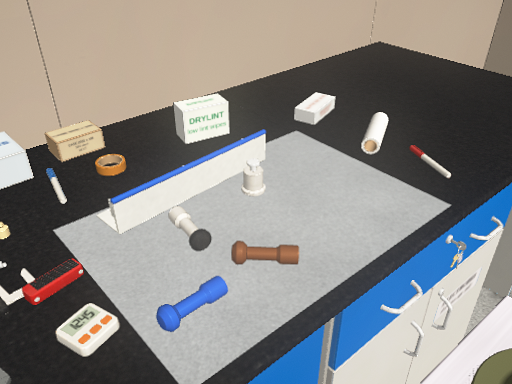

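View pics/top0.png

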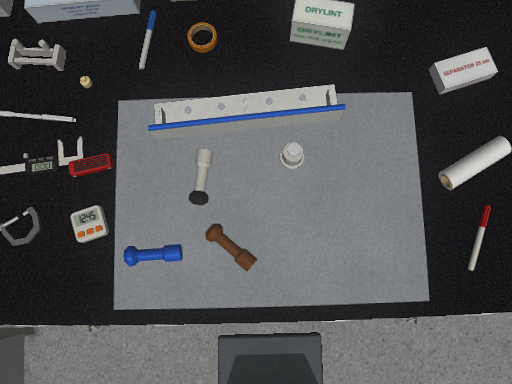

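Scene: punch head at (200,240), foot at (177,213). Top: head at (199,197), foot end at (204,150). The blue strip runs from (149,127) to (345,106), and the die is at (292,155), on the robot's right.

```bash
cat > h.py <<'E'
from cell import env, imaging
import cv2,numpy as np
from scipy.spatial.transform import Rotation as R
def ray(c,px):
    K=c['camera_matrix'];d=np.array([(px[0]-K[0,2])/K[0,0],(px[1]-K[1,2])/K[1,1]]);s=d.copy()
    for _ in range(20): s=d/(1+c['k1']*(s@s))
    return c['position'],R.from_euler('xyz',c['attitude'],degrees=True).apply([s[0],-s[1],-1])
def hit(c,px,z):
    p,v=ray(c,px); return (p+v*(z-p[2])/v[2]).round(4)
E
python3 - <<'E'
from h import *
c=imaging.get_calibration('top'); s=imaging.get_calibration('scene')
for nm,cal in(('top',c),('scene',s)):
    im=cv2.cvtColor(cv2.imread(f'pics/{nm}0.png'),cv2.COLOR_BGR2HSV)
    x0,y0,w,h=(180,130,40,85) if nm=='top' else (160,195,60,65)
    sub=im[y0:y0+h,x0:x0+w]
    for t,m,z in(('head',sub[...,2]<60,.02),('light',(sub[...,2]>165),.016)):
        n,l,st,ce=cv2.connectedComponentsWithStats(m.astype(np.uint8))
        i=1+st[1:,4].argmax(); ys,xs=np.where(l==i)
        print(nm,t,st[i],ce[i]+[x0,y0],hit(cal,ce[i]+[x0,y0],z))
for n,p,z in(('footend top',(204.5,150),.025),('stripL',(150,129.5),.076),('stripR',(344.5,108.5),.076),('die top',(292,150),.068)): print(n,hit(c,p,z))
print('scene foot',hit(s,(176,213),.016),'strips',hit(s,(116,199),.076),hit(s,(267,135),.076),'face low',hit(s,(121,228),0), hit(s,(268,155),0))
E
```

```text
top head [  9  61  19  14 213] [198.30046948 197.35680751] [0.5459 0.1369 0.02  ]
top light [ 18  20  10  34 138] [202.51449275 164.25362319] [0.6133 0.1286 0.016 ]Traceback (most recent call last):
  File "<stdin>", line 9, in <module>
ValueError: attempt to get argmax of an empty sequence
```

Run:
```python
from h import *
c=imaging.get_calibration('top'); s=imaging.get_calibration('scene')
for n,p,z in(('footend top',(204.5,150),.025),('stripL',(150,129.5),.076),('stripR',(344.5,108.5),.076),('die top',(292,150),.068)): print(n,hit(c,p,z))
print('scene head',hit(s,(200,240),.02),'foot',hit(s,(176,213),.016),'strips',hit(s,(116,199),.076),hit(s,(267,135),.076),'face low',hit(s,(121,228),0), hit(s,(268,155),0))
print({k:v for k,v in env.get_obs().items() if k in('tool_pos','tool_rot','qpos','grip_width')}, R.from_euler('xyz',env.get_obs()['tool_rot'],degrees=True).as_matrix().round(3))
```

```text
footend top [0.6403 0.1232 0.025 ]
stripL [0.6707 0.221  0.076 ]
stripR [ 0.7005 -0.1509  0.076 ]
die top [ 0.6238 -0.0478  0.068 ]
scene head [0.5461 0.1395 0.02  ] foot [0.6438 0.1254 0.016 ] strips [0.6725 0.221  0.076 ] [ 0.6833 -0.1369  0.076 ] face low [0.6895 0.216  0.    ] [ 0.7163 -0.1711  0.    ]
{'qpos': array([72.77101388, 18.43494504, -4.01692155, 83.16736617,  1.29590373,
       78.54010564, -3.26059526]), 'tool_pos': array([ 0.2010822 , -0.61763736,  0.24057432]), 'tool_rot': array([-1.79902870e+02,  5.83378120e-03,  1.80394777e+01]), 'grip_width': 0.08696305089707804} [[ 0.951  0.31  -0.001]
 [ 0.31  -0.951  0.002]
 [-0.    -0.002 -1.   ]]
```

```bash
python3 -m crank '[{"x":0.03,"y":-0.025,"z":0,"turn":0.04},{"x":0.07,"y":-0.057,"z":0,"turn":0.09},{"x":0.11,"y":-0.09,"z":0,"turn":0.14},{"x":0.15,"y":-0.122,"z":0,"turn":0.2},{"x":0.19,"y":-0.155,"z":0,"turn":0.26},{"x":0.23,"y":-0.188,"z":0,"turn":0.32},{"x":0.27,"y":-0.22,"z":0,"turn":0.38},{"x":0.31,"y":-0.253,"z":0,"turn":0.43},{"x":0.35,"y":-0.285,"z":0,"turn":0.456},{"x":0.38,"y":-0.33,"z":0,"turn":0.456},{"x":0.41,"y":-0.375,"z":0,"turn":0.456},{"x":0.44,"y":-0.42,"z":0,"turn":0.456}]'
```

```text
time_s: 1.6
tool_pos: [0.4896, -0.0808, 0.2413]
tool_rot: [180.0, 0.0, -8.1]
force: [1.0, 0.0, 0.4]
grip_width: 0.0868
grasp_force: 0.0
```

```bash
python3 -m crank '[{"x":0.005,"y":-0.04,"z":0.01,"turn":0},{"x":0.01,"y":-0.09,"z":0.03,"turn":0},{"x":0.015,"y":-0.14,"z":0.05,"turn":0},{"x":0.02,"y":-0.185,"z":0.07,"turn":0},{"x":0.025,"y":-0.215,"z":0.09,"turn":0},{"x":0.025,"y":-0.225,"z":0.1,"turn":0},{"x":0.025,"y":-0.225,"z":0.1,"turn":0},{"x":0.025,"y":-0.225,"z":0.1,"turn":0}]'
python3 - <<'E'
from h import *
o=env.get_obs();c=imaging.get_calibration('wrist');im=imaging.read_camera('wrist');cv2.imwrite('pics/w1.png',im[:,:,::-1])
print(o['tool_pos'],c)
E
```

```text
time_s: 2.6
tool_pos: [0.5464, 0.135, 0.1421]
tool_rot: [179.9, -0.1, -8.2]
force: [0.3, -0.6, 0.2]
grip_width: 0.0868
grasp_force: 0.0
[0.54641862 0.13499206 0.14208892] {'camera_matrix': array([[283.90733826,   0.        , 254.39016018],
       [  0.        , 283.90733826, 189.9348746 ],
       [  0.        ,   0.        ,   1.        ]]), 'k1': -0.014505314561770923, 'position': array([0.61575745, 0.12488211, 0.28548893]), 'attitude': array([-1.47266785e+01, -5.15934021e-03, -9.82162657e+01])}
```

View pics/w1.png

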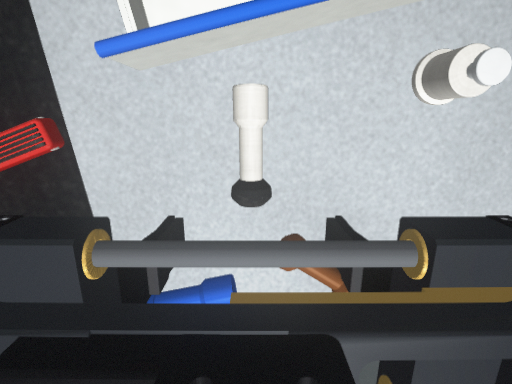

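Wrist view: the head is centred near (251,192), the foot end is near (251,85), and the punch axis is vertical in the image, so the yaw is right. The strip's front edge runs from (105,55) to (322,3).

Run:
```python
from h import *
c=imaging.get_calibration('wrist')
for n,p,z in(('head side L',(231.5,190),.02),('head side R',(271.5,190),.02),('foot L',(233,88),.018),('foot R',(269,88),.018),('foot end',(251,84),.022),('head end',(251,206),.02),('strip',(105,56),.076),('strip',(322,3),.076)): print(n,hit(c,p,z))
```

```text
head side L [0.55   0.1568 0.02  ]
head side R [0.5444 0.1185 0.02  ]
foot L [0.6422 0.1403 0.018 ]
foot R [0.6376 0.1085 0.018 ]
foot end [0.6428 0.124  0.022 ]
head end [0.5312 0.1405 0.02  ]
strip [0.6698 0.2203 0.076 ]
strip [0.6804 0.0708 0.076 ]
```

```bash
python3 -m crank '[{"x":-0.003,"y":-0.003,"z":0.03,"turn":0},{"x":-0.003,"y":-0.003,"z":0.06,"turn":0},{"x":-0.003,"y":-0.003,"z":0.09,"turn":0},{"x":-0.003,"y":-0.003,"z":0.11,"turn":0},{"x":-0.003,"y":-0.003,"z":0.118,"turn":0},{"x":-0.003,"y":-0.003,"z":0.118,"turn":0}]' && python3 -m crank '[{"x":0,"y":0,"z":0,"turn":0},{"x":0,"y":0,"z":0,"turn":0},{"x":0,"y":0,"z":0,"turn":0},{"x":0,"y":0,"z":0,"turn":0},{"x":0,"y":0,"z":0,"turn":0},{"x":0,"y":0,"z":0,"turn":0},{"x":0,"y":0,"z":0,"turn":0},{"x":0,"y":0,"z":0,"turn":0}]' 0 8
```

```text
time_s: 3.4
tool_pos: [0.5437, 0.1399, 0.0238]
tool_rot: [180.0, -0.0, -8.1]
force: [-0.8, 0.2, 0.3]
grip_width: 0.087
grasp_force: 0.0
time_s: 4.4
tool_pos: [0.5434, 0.1399, 0.0235]
tool_rot: [180.0, 0.0, -8.1]
force: [0.0, -0.8, 0.2]
grip_width: 0.0377
grasp_force: 8.0
```

```bash
python3 -m crank '[{"x":0.003,"y":-0.001,"z":0,"turn":-0.03},{"x":0.007,"y":-0.002,"z":0,"turn":-0.07},{"x":0.012,"y":-0.003,"z":0,"turn":-0.11},{"x":0.017,"y":-0.004,"z":0,"turn":-0.15},{"x":0.022,"y":-0.005,"z":0,"turn":-0.19},{"x":0.026,"y":-0.006,"z":0,"turn":-0.218},{"x":0.03,"y":-0.0065,"z":0,"turn":-0.218},{"x":0.033,"y":-0.007,"z":0,"turn":-0.218},{"x":0.033,"y":-0.007,"z":0,"turn":-0.218}]'
python3 - <<'E'
from h import *
o=env.get_obs();c=imaging.get_calibration('wrist');im=imaging.read_camera('wrist');cv2.imwrite('pics/w2.png',im[:,:,::-1])
print(o['tool_pos'],o['force'])
E
```

```text
time_s: 5.52
tool_pos: [0.5757, 0.1429, 0.0232]
tool_rot: [-180.0, 0.2, 4.5]
force: [-5.7, 0.5, 3.6]
grip_width: 0.0379
grasp_force: 8.0
[0.57569022 0.14293033 0.02315931] [-5.6907818   0.47555612  3.56765871]
```

View pics/w2.png

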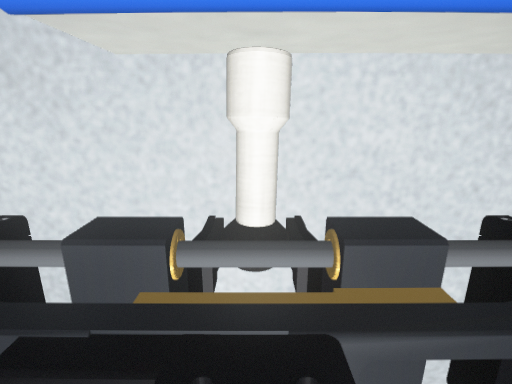

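The punch is now square to the wall: foot top edge at row 48, wall foot line at row 52, and the contact force shows it is braced. Next I raise the head along the arc.

```bash
python3 -m crank '[{"x":-0.0005,"y":0,"z":-0.007,"turn":0},{"x":-0.001,"y":0,"z":-0.013,"turn":0},{"x":-0.0005,"y":0,"z":-0.021,"turn":0},{"x":0.0005,"y":0,"z":-0.029,"turn":0},{"x":0.0025,"y":0,"z":-0.036,"turn":0},{"x":0.005,"y":0,"z":-0.043,"turn":0},{"x":0.0085,"y":0,"z":-0.049,"turn":0},{"x":0.0125,"y":0,"z":-0.055,"turn":0},{"x":0.0125,"y":0,"z":-0.055,"turn":0}]'
python3 - <<'E'
from h import *
o=env.get_obs();im=imaging.read_camera('wrist');s=imaging.read_camera('scene')
cv2.imwrite('pics/w3.png',np.hstack([cv2.resize(im,(400,300)),cv2.resize(s[100:300,80:347],(400,300))])[:,:,::-1])
print(o['tool_pos'],o['force'],o['wrist_torque'])
E
```

```text
time_s: 6.7
tool_pos: [0.5899, 0.1435, 0.079]
tool_rot: [180.0, -0.0, 4.4]
force: [0.3, -0.1, -1.9]
grip_width: 0.0377
grasp_force: 8.0
[0.58994945 0.14346106 0.07902921] [ 0.28652704 -0.1451687  -1.91399391] [-0.09046096  0.13289961 -0.02702495]
```

View pics/w3.png

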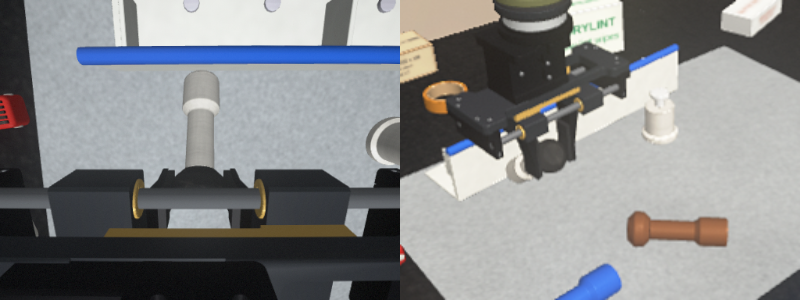

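Run:
```python
from h import *
c=imaging.get_calibration('wrist')
for p,z in(((256,91),.025),((256,79),.076),((256,91),.03)): h=hit(c,p,z); print(h,h@[.997,.077,0]-.6865)
```

```text
[0.6745 0.1487 0.025 ] -0.0025735999999999537
[0.6761 0.149  0.076 ] -0.0009552999999999923
[0.6742 0.1487 0.03  ] -0.0028726999999999503
```

```bash
python3 -m crank '[{"x":0.0045,"y":0,"z":-0.0055,"turn":0},{"x":0.010,"y":0,"z":-0.0105,"turn":0},{"x":0.016,"y":0,"z":-0.0145,"turn":0},{"x":0.0225,"y":0,"z":-0.018,"turn":0},{"x":0.030,"y":0,"z":-0.0205,"turn":0},{"x":0.037,"y":0,"z":-0.0225,"turn":0},{"x":0.045,"y":0,"z":-0.024,"turn":0},{"x":0.0525,"y":0,"z":-0.0245,"turn":0},{"x":0.061,"y":0,"z":-0.024,"turn":0},{"x":0.067,"y":0,"z":-0.023,"turn":0},{"x":0.067,"y":0,"z":-0.023,"turn":0}]'
python3 - <<'E'
from h import *
o=env.get_obs();im=imaging.read_camera('wrist');s=imaging.read_camera('scene')
cv2.imwrite('pics/w4.png',np.hstack([cv2.resize(im,(400,300)),cv2.resize(s[150:270,100:260],(400,300))])[:,:,::-1])
print(o['tool_pos'],o['force'],o['wrist_torque'])
E
```

```text
time_s: 8.18
tool_pos: [0.6597, 0.1493, 0.1039]
tool_rot: [-179.9, -0.4, 4.4]
force: [0.1, 0.1, 6.2]
grip_width: 0.0377
grasp_force: 8.0
[0.65967437 0.14929641 0.10394208] [0.08178013 0.12835734 6.2062759 ] [ 0.08343469 -0.16778629 -0.07453425]
```

View pics/w4.png

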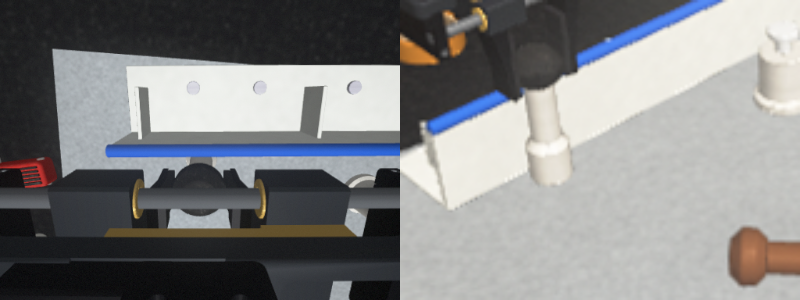

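Run:
```python
from h import *
c=imaging.get_calibration('scene')
n=np.array([.997,.077,0])
for px,z in(((160,219),0.0),((160,217),0.0),((156,176),.098),((156.4,178),.098)):
    h=hit(c,px,z); print(h,h@n-.6865)
```

```text
[0.6666 0.1479 0.    ] -0.010511500000000007
[0.6721 0.1446 0.    ] -0.005282099999999956
[0.6607 0.1468 0.098 ] -0.016478500000000063
[0.6545 0.1497 0.098 ] -0.02243660000000003
```

```bash
python3 -m crank '[{"x":0.001,"y":0,"z":-0.001,"turn":0},{"x":0.001,"y":0,"z":-0.0015,"turn":0},{"x":0.001,"y":0,"z":-0.0015,"turn":0}]' && python3 -m crank '[{"x":0,"y":0,"z":0,"turn":0},{"x":0,"y":0,"z":0,"turn":0},{"x":0,"y":0,"z":0,"turn":0},{"x":0,"y":0,"z":0,"turn":0},{"x":0,"y":0,"z":0,"turn":0},{"x":0,"y":0,"z":0,"turn":0}]' 0.075 && python3 -m crank '[{"x":0,"y":0,"z":-0.02,"turn":0},{"x":0,"y":0,"z":-0.05,"turn":0},{"x":0,"y":0,"z":-0.09,"turn":0},{"x":0,"y":0,"z":-0.13,"turn":0},{"x":-0.04,"y":0,"z":-0.15,"turn":0},{"x":-0.08,"y":0,"z":-0.15,"turn":0},{"x":-0.08,"y":0,"z":-0.15,"turn":0}]'
python3 - <<'E'
from h import *
o=env.get_obs();im=imaging.read_camera('wrist');s=imaging.read_camera('scene')
cv2.imwrite('pics/w5.png',np.hstack([cv2.resize(im,(400,300)),cv2.resize(s[120:270,100:300],(400,300))])[:,:,::-1])
print(o['tool_pos'],o['force'])
E
```

```text
time_s: 8.65
tool_pos: [0.6584, 0.149, 0.104]
tool_rot: [-180.0, -0.1, 4.4]
force: [1.0, 0.9, 5.6]
grip_width: 0.0381
grasp_force: 8.0
time_s: 9.4
tool_pos: [0.6573, 0.1486, 0.103]
tool_rot: [180.0, 0.0, 4.4]
force: [1.0, -0.1, -0.5]
grip_width: 0.0744
grasp_force: 0.0
time_s: 10.28
tool_pos: [0.5756, 0.1433, 0.2552]
tool_rot: [179.9, -0.1, 4.5]
force: [0.9, -0.7, 0.4]
grip_width: 0.0746
grasp_force: 0.0
[0.57562042 0.14332574 0.25518   ] [ 0.90524451 -0.67092555  0.38656936]
```

View pics/w5.png

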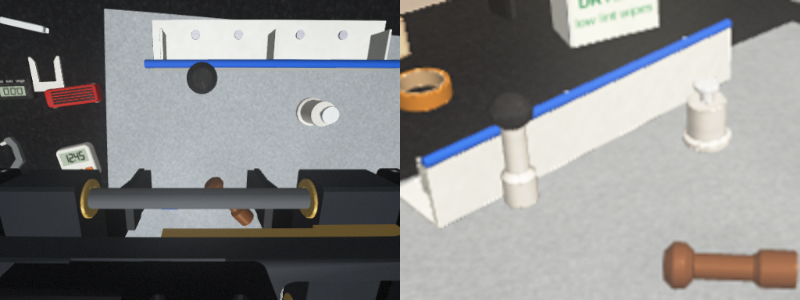

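The punch stands upright by itself against the backstop, and the die looks unmoved. In the wrist view the head is at (202,78), touching the strip line at row 64. I'll check the gap before handing in.

Run:
```python
from h import *
c=imaging.get_calibration('wrist');n=np.array([.997,.077,0])
h=hit(c,(258.6,99.5),.105);print('head',h,h@n-.6865)
h=hit(c,(258,85.5),.076);print('strip',h,h@n-.6865)
s=imaging.get_calibration('scene')
for px in((160,222),(160,219)): h=hit(s,px,0);print('foot',h,h@n-.6865)
t=imaging.get_calibration('top');im=imaging.read_camera('top')
m=cv2.inRange(cv2.cvtColor(im,cv2.COLOR_RGB2HSV),(0,0,0),(179,255,60));print(env.get_obs()['time_s'])
```

```text
head [0.6638 0.1445 0.105 ] -0.01356489999999999
strip [0.6797 0.146  0.076 ] 0.0024028999999999856
foot [0.6586 0.1528 0.    ] -0.018110199999999965
foot [0.6666 0.1479 0.    ] -0.010511500000000007
10.425
```

```bash
python3 -c "
from cell import env
print(env.sign_off())"
```

```text
the job is handed in; nothing more can be done
None
```

The punch is standing upright by itself close against the backstop, with its axis about 18 mm from the face (roughly a 2 mm gap at the foot); the die looks untouched in the last picture, and I handed the job in at about 10.4 s, with no verdict returned.

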